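# Hold the grinding head down on the grinder shaft

## Robot

A 6-joint arm with a two-finger parallel gripper is mounted at the origin on the work surface; the furniture and walls round the work are solid. World frame = base frame: x ahead of the robot, y to its left, z up, the work surface at z = 0. Lengths are in m, angles in rad, forces in N, time in s.
With the tool pointing down it reaches from about 0.3 to 0.875 m from the base axis. Payload 6.4 kg.
Tool frame: the origin (TCP) lies midway between the tips of the shut fingers; the grasp point (between the pads) lies 19 mm behind it; z points along the fingers, y is the line along which they close (so a half turn about z gives the same grasp; the last joint's range is limited). The gripper opens to 85 mm and grips with 20 to 120 N. Pads are 22 mm wide; open, the fingers measure 114 mm over their backs; the gripper's body (76 mm by 85 mm) begins 54 mm behind the grasp point. The pads swing forward as they close: fully open they stand 13 mm farther back than shut.
Start: joints at [-1.349, 0.181, 1.607, -0, 1.354, -0.206], TCP at [0.239, -0.523, 0.209] pointing down, gripper open.
Joint ranges: [-2.99, 2.99], [-0.89, 2.07], [0.3, 2.58], [-1.14, 4.28], [0, 2.63], [-3.12, 3.12]. Speed limits (rad/s): [2.57, 2.57, 3.01, 3.14, 3.14, 3.14].

## Interface

Orientations are given as a unit quaternion [w, x, y, z].
In Python, from bench import ctrl gives the robot as it stands.
- The arm moves only by the tool drive_tool, never from a script. Its argument "plan" is a list that holds one entry, the list of rows, each a list of 4 numbers: the shift along the tool's x, y, z scaled (see below), then the turn about the tool's z scaled (see below). In form: [[[x, y, z, roll], ...]]. A call has 1 to 12 rows; each row is the pose to reach, as a shift and turn from the pose commanded when the call began, along the tool's axes at that moment, turning the shorter way round; what a row does not reach only later rows make up. The controller multiplies each number of a shift by 400 mm and each number of a turn by 180 degrees. A row lasts 1/12 s, in which the tool goes at most 41.7 mm and 7.16 degrees, less where a joint would pass 70% of its speed; a pose out of reach is approached as far as the arm can. A call with a number of a shift or a turn outside -1 to 1 is refused whole. A call with a gripper value outside its range is refused whole. "jaw" is the closure, from 0 (fully open) to 1 (shut), set as the call begins (left out, the last holds). The fingers move at their own pace and stop on an object; the grip force is fixed at half the most. Time passes only in rows, so rows that repeat a pose let the fingers close. It gives the time, the measured TCP pose, the force, the opening and the grip force at its end, in the units of the state.
- ctrl.get_obs(): the state, without advancing time (a new reading comes with each control period).
- ctrl.camera(name): name is "scene" or "top" or "wrist"; returns (picture, depth): 420x560x3 uint8, red, green, blue; 420x560 float32, m along the optical axis (not along the pixel's ray), 0 where there is no reading.
- ctrl.camera_info(name): a dict with "camera_matrix" (3x3 intrinsics, pixels), "R" (3x3) and "t" (3): a world point X has camera coordinates R X + t; the wrist camera has in their place "T_tool_cam" (4x4, takes a point from camera to tool coordinates, whose origin is the TCP and whose axes are the flange's). Camera axes: x right, y down, z forward; pixel columns grow to the right and rows downward; lengths in m; the calibration is good to about 2 mm. A picture is of the moment at which its call begins: read the wrist's pose just before it. camera_info takes no time and is no camera call.
- ctrl.hand_in(): hands the job in; it is judged then, once.
The state is a dict: "time_s": time; "q": joint angles; "dq": joint speeds; "joint_efforts": joint torques, N m; "eef_pos": TCP position; "eef_rot": TCP orientation; "wrist_force": force on the tool from outside, world axes, zero at the start; "torque": the same for the moment, N m; "opening": opening from 0.0 (shut) to 1.0 (fully open); "grasp_force": force on a finger pad.
Only numpy, scipy, OpenCV 4.12 (cv2) and the standard library are available. Lean on these libraries where they do the work, as an engineer would, in place of code of your own. Each camera call takes 0.05 s, during which the arm holds its last target. There are 200 camera calls.

## Task

I am refitting the glass grinder on the bench: slide the taller of the two grinding heads, brass end down, over the grinder's upright shaft and press it squarely down on the spring-loaded collar, with a steady push of about 12 newtons so that the collar sinks about half of its travel, never to the bottom. Finish while still holding the head pressed there with the gripper, so that I can tighten its set screw; do not let go. Leave the short head, the glass block and the little jar where they stand.

Things in the scene. Friction and masses are not known exactly. Their poses are not given: they have to be found in the camera images.
- tall_head: the taller grinding head: steel sleeve standing loose and upright on the bench, 45 mm tall, 80 to 160 g. Upper 34 mm: dark steel, diameter 32 mm (grip there); lowest 11 mm: brass foot, diameter 36 mm, with a small set screw (it may face any way). Bore of 17 mm right through. Origin: centre of its underside; z up along the bore. It goes on the shaft the way up it stands
- short_head: a shorter grinding head of the same make, 25 mm tall, foot diameter 36 mm; not wanted, must stay where it is. Origin: centre of its underside
- glass_block: fused glass block 45x45x20 mm lying on the bench; must stay. Origin: centre of its underside
- frit_jar: small glass jar, 42 mm across, 38 mm tall; must stay. Origin: centre of its underside
- grinder: benchtop glass grinder, a grey housing with a metal work grid on top, 160 (its x) x 180 (its y) mm, grid at 75 mm height, fixed to the bench; its position and yaw vary. Origin: centre of its underside. The shaft stands 20 mm from its centre towards its own +x
- shaft_top (a point): centre of the tip of the grinder's upright fixed shaft: steel, diameter 12 mm, tip 130 mm above the bench, tapered to 6 mm diameter over its last 4 mm. It reaches 33 mm above the collar at rest, so it stays hidden within the bore of the seated tall head
- collar_top (a point): centre of the upper face of the spring-loaded collar round the shaft, a flat steel disc of diameter 34 mm; at rest 97 mm above the bench, 22 mm above the grid; moves down with the joint
- seat_collar (a joint): how far the collar is pressed down, m: 0 at rest, 0.016 at the bottom of its travel. Spring of 1.5 N per mm, no preload: 12 N presses it 8 mm; returns by itself

How it is judged:
By the outcome, as a careful person would: the job done as asked, in the order asked, and still so for the second after the job is handed in, while the arm keeps its last pose, push and grip.
It also fails if it takes over 38 s, if anything falls off the work surface, if the arm or the gripper's body presses on something with over 40 N, if the wrist force passes 120 N, or if a joint passes its speed limit or range.

## Working session

There is one attempt and no reset: what is moved stays moved. The work goes in short steps, Python scripts to look and compute and a tool call to move; the robot and the scene stay as the last step left them, time stands still between calls to the robot, and variables do not carry over. Pictures are saved under pics/ and viewed, at most 10 in all, crops included, and the job is handed in when it is done.

Besides the shell and the picture viewer there is one more tool, called after "Request:" in YAML: its name, and indented under it one key for each argument. drive_tool: Moves the arm, as the interface text tells. Its arguments: {"type":"object","properties":{"plan":{"type":"array"},"jaw":{"type":"number"}},"required":["plan"]}

```bash
mkdir -p pics; ls
python3 - <<'E'
from bench import ctrl
import cv2,numpy as np
o=ctrl.get_obs();print({k:np.round(v,4).tolist() for k,v in o.items()})
for n in("scene","top"):
    p,d=ctrl.camera(n);cv2.imwrite(f"pics/{n}0.png",p[:,:,::-1]);np.savez(f"pics/{n}0.npz",p=p,d=d);i=ctrl.camera_info(n);print(n,{k:np.round(v,4).tolist() for k,v in i.items()},(d>0).mean())
print(ctrl.camera_info("wrist"))
E
```

```text
pics
{'time_s': 0.0, 'q': [-1.3493, 0.1815, 1.608, -0.0, 1.3538, -0.2063], 'dq': [0.0025, 0.0001, -0.0015, 0.0005, 0.0008, 0.0014], 'joint_efforts': [-0.0001, -44.487, -35.1339, -0.0004, 0.009, -0.0], 'eef_pos': [0.2384, -0.5226, 0.2083], 'eef_rot': [-0.0009, 0.9772, 0.2123, -0.0], 'wrist_force': [0.5014, 0.3134, 0.3813], 'torque': [0.0691, 0.0288, -0.0143], 'grasp_force': 0.0, 'opening': 0.9998}
scene {'camera_matrix': [[480.2436, 0.0, 275.7295], [0.0, 480.2436, 211.3693], [0.0, 0.0, 1.0]], 'R': [[-0.8841, -0.467, 0.0175], [-0.3387, 0.6145, -0.7125], [0.3219, -0.6358, -0.7015]], 't': [0.463, 0.2193, 0.9492]} 0.9960969387755102
top {'camera_matrix': [[381.6093, 0.0, 276.9818], [0.0, 381.6093, 206.5325], [0.0, 0.0, 1.0]], 'R': [[-0.0202, -0.9997, 0.0152], [-0.9982, 0.0193, -0.0564], [0.0561, -0.0163, -0.9983]], 't': [0.0186, 0.5188, 0.939]} 0.9960119047619047
{'camera_matrix': array([[356.30928999,   0.        , 281.29785447],
       [  0.        , 356.30928999, 210.9091468 ],
       [  0.        ,   0.        ,   1.        ]]), 'T_tool_cam': array([[ 6.23139613e-04, -9.45271827e-01, -3.26283290e-01,
         8.41264792e-02],
       [ 9.99999356e-01,  2.79678828e-04,  1.09955583e-03,
         1.22647210e-03],
       [-9.48124624e-04, -3.26283765e-01,  9.45271393e-01,
        -1.63862318e-01],
       [ 0.00000000e+00,  0.00000000e+00,  0.00000000e+00,
         1.00000000e+00]])}
```

View pics/scene0.png

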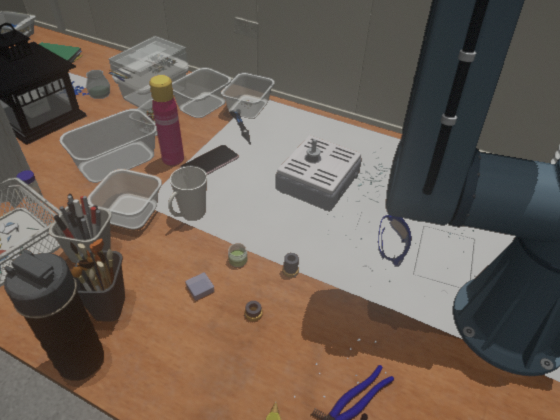

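View pics/top0.png

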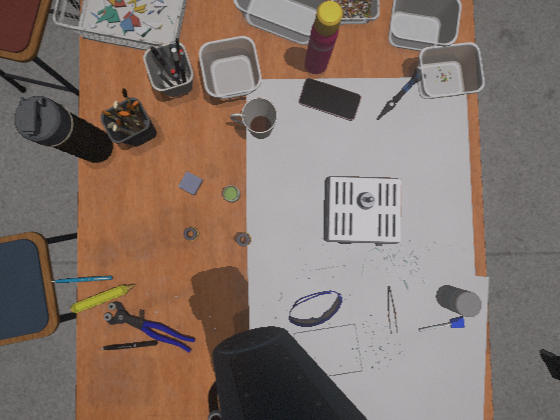

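The scene view shows the tall head at (291,263), the short head at (253,310), the jar at (237,255), the glass block at (200,286) and the shaft at about (313,150). In the top view the tall head is at (243,239), the short head at (190,233) and the shaft and collar at (366,199).

```bash
cat > h.py <<'E'
import numpy as np,cv2
from bench import ctrl
from scipy.spatial.transform import Rotation as Ro
def pose(o): 
    q=np.array(o["eef_rot"]); return Ro.from_quat(q[[1,2,3,0]]).as_matrix(),np.array(o["eef_pos"])
def cam(n,o=None):
    """K, cam->world rotation, cam centre"""
    i=ctrl.camera_info(n);K=i["camera_matrix"]
    if n=="wrist":
        R,t=pose(o);T=i["T_tool_cam"];return K,R@T[:3,:3],R@T[:3,3]+t
    return K,i["R"].T,-i["R"].T@i["t"]
def cloud(d,C):
    K,R,c=C;v,u=np.mgrid[:d.shape[0],:d.shape[1]]
    P=np.stack([(u-K[0,2])/K[0,0]*d,(v-K[1,2])/K[1,1]*d,d],-1);return P@R.T+c
def ray(uv,C):
    K,R,c=C;r=R@np.linalg.inv(K)@np.array([*uv,1.]);return c,r/np.linalg.norm(r)
def onplane(uv,C,z):
    c,r=ray(uv,C);return c+r*(z-c[2])/r[2]
def tri(rays):
    A=sum(np.eye(3)-np.outer(r,r) for c,r in rays);b=sum((np.eye(3)-np.outer(r,r))@c for c,r in rays)
    X=np.linalg.solve(A,b);return X,[np.linalg.norm(np.cross(X-c,r)) for c,r in rays]
def shot(name):
    o=ctrl.get_obs();p,d=ctrl.camera("wrist");cv2.imwrite(f"pics/{name}.png",p[:,:,::-1])
    R,t=pose(o);np.savez(f"pics/{name}.npz",p=p,d=d,R=R,t=t);return p,d,cam("wrist",o),o
E
python3 - <<'E'
from h import *
for n,bx in(("scene",{"tall":(291,263,13),"short":(253,310,12),"jar":(237,255,13),"grinder":(318,172,50)}),("top",{"tall":(243,239,10),"short":(190,233,10),"jar":(231,194,12),"grinder":(363,210,48)})):
    z=np.load(f"pics/{n}0.npz");P=cloud(z["d"],cam(n));print(n)
    for k,(u,v,w) in bx.items():
        Q=P[v-w:v+w,u-w:u+w].reshape(-1,3);h=np.percentile(Q[:,2],[1,50,99]);zb=np.percentile(Q[:,2],5)
        m=Q[:,2]>(.014 if k!="grinder" else .085)
        print(k,h.round(3),"N",m.sum(),Q[m].mean(0).round(4),Q[m].min(0).round(4),Q[m].max(0).round(4))
        if k=="grinder":
            m=(abs(Q[:,2]-np.median(Q[Q[:,2]>.06][:,2]))<.006);print(cv2.minAreaRect(Q[m][:,:2].astype(np.float32)*1000))
E
python3 - <<'E'
import cv2
a=cv2.imread('pics/scene0.png');b=cv2.imread('pics/top0.png')
f=lambda i,u,v,w:cv2.resize(i[v-w:v+w,u-w:u+w],(390,290),interpolation=cv2.INTER_CUBIC)
cv2.imwrite('pics/crop.png',cv2.vconcat([cv2.hconcat([f(a,291,263,20),f(a,318,165,35)]),cv2.hconcat([f(b,243,239,20),f(b,363,205,35)])]))
E
```

```text
scene
tall [-0.003  0.004  0.046] N 272 [0.4354 0.1026 0.041 ] [0.178  0.0767 0.0141] [0.4544 0.685  0.814 ]
short [-0.003  0.003  0.027] N 186 [0.4532 0.2297 0.027 ] [0.178  0.2085 0.0141] [0.4701 0.685  0.814 ]
jar [-0.003  0.013  0.039] N 333 [0.5507 0.1269 0.0301] [0.178  0.1018 0.0142] [0.5734 0.685  0.814 ]
grinder [-0.004  0.002  0.098] N 188 [ 0.4603 -0.0291  0.2348] [ 0.178  -0.2138  0.0859] [0.5429 0.685  0.814 ]
((506.4976806640625, -195.3733673095703), (175.34646606445312, 151.69149780273438), 87.28829956054688)
top
tall [-0.004  0.002  0.049] N 110 [0.44   0.0936 0.0434] [0.4264 0.0784 0.0174] [0.4552 0.1089 0.049 ]
short [-0.003  0.002  0.028] N 109 [0.4566 0.2246 0.0245] [0.4427 0.2095 0.0159] [0.4723 0.2404 0.0295]
jar [-0.003  0.002  0.039] N 220 [0.5535 0.1229 0.0231] [0.5338 0.1023 0.014 ] [0.573  0.1412 0.0408]
grinder [-0.003  0.069  0.098] N 203 [ 0.5163 -0.1605  0.2384] [ 0.4656 -0.2135  0.0929] [0.5416 0.0239 0.9663]
((506.373291015625, -195.88616943359375), (170.94052124023438, 150.1505584716797), 87.171630859375)
```

View pics/crop.png

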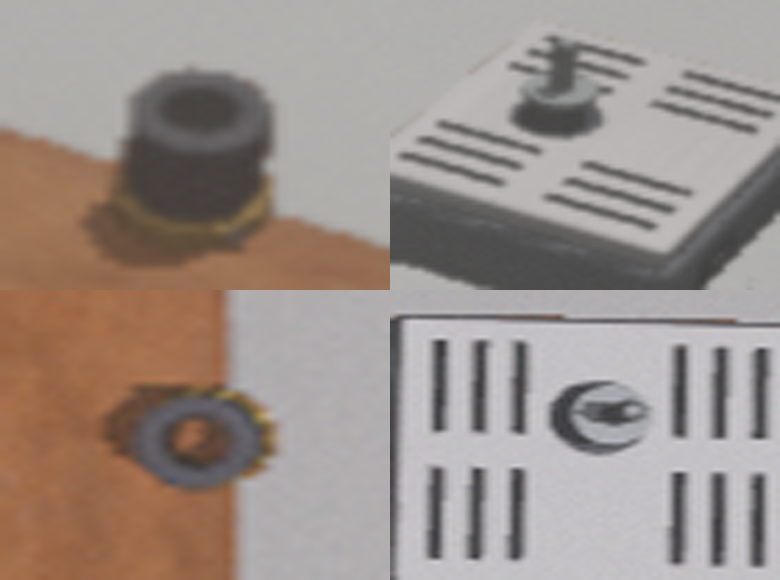

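The crops show the tall head's top rim centre at scene (291.8,258.2) and top (243.2,239.3). The shaft tip is at scene (314.4,140.1) and top (371.4,199.0).

Run:
```python
from h import *
S,T=cam("scene"),cam("top")
for k,a,b in(("tall top",(291.8,258.2),(243.2,239.3)),("tip",(314.4,140.1),(371.4,199))):
    X,e=tri([ray(a,S),ray(b,T)]);print(k,X.round(4),np.round(e,4))
R,t=pose(ctrl.get_obs());print(R.round(4))
# head view: TCP 0.015 tool-x off head, z .17 ; shaft view z .25
for X in([.438,.0945,.17],[.525,-.196,.25]): print((R.T@(np.array(X)-t)/.4).round(3))
```

```text
tall top [0.4391 0.0916 0.0408] [0.0009 0.0009]
tip [ 0.5257 -0.1991  0.127 ] [0.0004 0.0004]
[[ 9.099e-01  4.149e-01 -4.000e-04]
 [ 4.149e-01 -9.099e-01  1.500e-03]
 [ 3.000e-04 -1.500e-03 -1.000e+00]]
[ 1.094 -1.197  0.098]
[ 0.991 -0.446 -0.103]
```

Request:
drive_tool:
  plan:
    - [[0.08, -0.04, -0.05, 0], [0.17, -0.08, -0.1, 0], [0.26, -0.12, -0.1, 0], [0.35, -0.16, -0.1, 0], [0.44, -0.2, -0.1, 0], [0.53, -0.24, -0.1, 0], [0.62, -0.28, -0.1, 0], [0.71, -0.32, -0.1, 0], [0.8, -0.36, -0.1, 0], [0.88, -0.4, -0.1, 0], [0.95, -0.44, -0.1, 0], [0.98, -0.45, -0.1, 0]]

```text
time_s: 1.1
eef_pos: [0.5221, -0.1929, 0.2488]
eef_rot: [-0.001, 0.977, 0.214, 0.0]
wrist_force: [-0.6, -0.9, 0.2]
opening: 1.0
grasp_force: 0.0
```

Request:
drive_tool:
  plan:
    - [[0, 0, 0, 0], [0, 0, 0, 0], [0, 0, 0, 0]]

```text
time_s: 1.35
eef_pos: [0.5199, -0.1977, 0.2488]
eef_rot: [-0.0, 0.977, 0.212, -0.0]
wrist_force: [-0.4, 1.0, -0.6]
opening: 1.001
grasp_force: 0.0
```

Run:
```python
from h import *
p,d,C,o=shot("w1");print(o["time_s"],o["eef_pos"],o["dq"])
P=cloud(d,C)
for lo,hi in((.092,.102),(.12,.14)):
    m=((P[...,2]>lo)&(P[...,2]<hi));ys,xs=np.nonzero(m);Q=P[m];print(len(Q),Q.min(0),Q.max(0),Q.mean(0),ys.mean(),xs.mean())
```

```text
1.35 [ 0.51987003 -0.19766024  0.24884103] [-0.01656797 -0.00350908  0.00211873  0.0022609  -0.00089449  0.00337278]
923 [ 0.30598737 -0.41600405  0.09216726] [ 0.54351184 -0.18364878  0.10177313] [ 0.49948459 -0.22716413  0.09593713] 208.79089924160346 296.49079089924163
170 [ 0.52091719 -0.20619421  0.12035733] [ 0.53255544 -0.19449258  0.1307643 ] [ 0.52761987 -0.19973425  0.12690104] 187.1764705882353 285.61764705882354
```

View pics/w1.png

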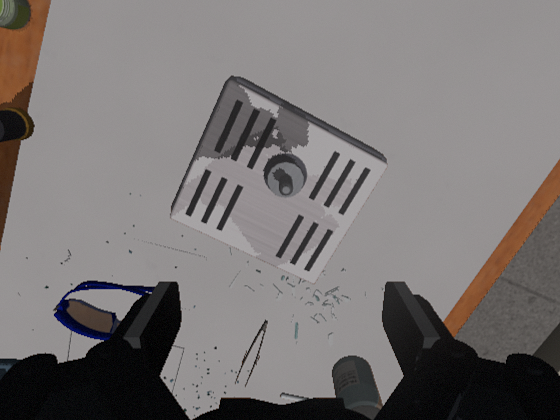

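The wrist view shows the grinder with its shaft tip near (286,190) and the collar near (285,175). The tall head is only just visible at the left edge, (10,125). Next I move above the tall head.

Request:
drive_tool:
  plan:
    - [[0.01, -0.06, 0, 0], [0.02, -0.14, 0, 0], [0.03, -0.22, 0, 0], [0.05, -0.3, 0, 0], [0.06, -0.38, 0.03, 0], [0.07, -0.46, 0.08, 0], [0.09, -0.54, 0.14, 0], [0.1, -0.62, 0.2, 0], [0.11, -0.69, 0.24, 0], [0.116, -0.73, 0.247, 0], [0.116, -0.746, 0.247, 0], [0.116, -0.746, 0.247, 0]]

```text
time_s: 2.4
eef_pos: [0.4387, 0.0939, 0.1505]
eef_rot: [0.0, 0.977, 0.213, -0.0]
wrist_force: [0.3, 0.4, 0.8]
opening: 0.999
grasp_force: 0.0
```

Request:
drive_tool:
  plan:
    - [[0, 0, 0, 0], [0, 0, 0, 0], [0, 0, 0, 0]]

```text
time_s: 2.65
eef_pos: [0.44, 0.0927, 0.1512]
eef_rot: [0.0, 0.977, 0.211, 0.001]
wrist_force: [0.1, 0.5, -0.1]
opening: 1.003
grasp_force: 0.0
```

Run:
```python
from h import *
p,d,C,o=shot("w2");print(o["time_s"],o["eef_pos"],np.abs(o["dq"]).max())
P=cloud(d,C)
m=(P[...,2]>.038)&(P[...,2]<.055)&(np.hypot(P[...,0]-.4385,P[...,1]-.093)<.035)
ys,xs=np.nonzero(m);Q=P[m];print(len(Q),Q.min(0),Q.max(0),Q.mean(0),np.median(Q[:,2]),xs.mean(),ys.mean())
print(cv2.minEnclosingCircle(Q[:,:2].astype(np.float32)))
```

```text
2.65 [0.4400229  0.09268604 0.15115103] 0.005711825363910182
910 [0.42393248 0.07536791 0.03801963] [0.45555581 0.106343   0.04578905] [0.44057941 0.09116923 0.04347332] 0.043752242216218484 281.26153846153846 199.73956043956045
((0.43985557556152344, 0.09062232822179794), 0.016072746366262436)
```

View pics/w2.png

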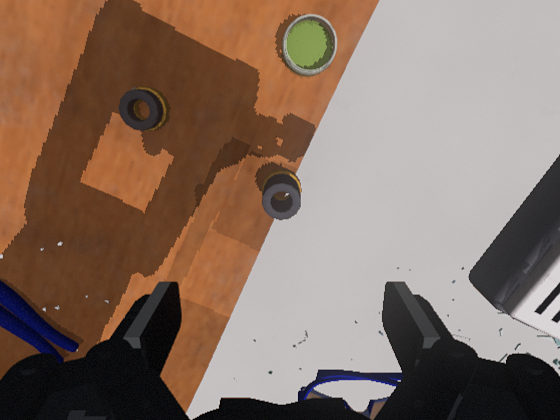

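The tall head's rim centre is at pixel (281.5,200), almost exactly below the TCP laterally. Depth gives centre (0.440,0.091) and top 44–45 mm. That agrees with the two-view triangulation, so I descend and grip.

Request:
drive_tool:
  plan:
    - [[-0.002, 0.004, 0.03, 0], [-0.002, 0.005, 0.08, 0], [-0.002, 0.005, 0.14, 0], [-0.002, 0.005, 0.2, 0], [-0.002, 0.005, 0.26, 0], [-0.002, 0.005, 0.3, 0], [-0.002, 0.005, 0.325, 0], [-0.002, 0.005, 0.338, 0], [-0.002, 0.005, 0.34, 0], [-0.002, 0.005, 0.34, 0], [-0.002, 0.005, 0.34, 0]]

```text
time_s: 3.62
eef_pos: [0.4401, 0.0917, 0.0154]
eef_rot: [0.0, 0.977, 0.212, 0.001]
wrist_force: [-0.8, 0.8, -0.0]
opening: 1.001
grasp_force: 0.0
```

Request:
drive_tool:
  plan:
    - [[0, 0, 0, 0], [0, 0, 0, 0], [0, 0, 0, 0], [0, 0, 0, 0], [0, 0, 0, 0], [0, 0, 0, 0], [0, 0, 0, 0], [0, 0, 0, 0], [0, 0, 0, 0], [0, 0, 0, 0], [0, 0, 0, 0], [0, 0, 0, 0]]
  jaw: 1

```text
time_s: 4.62
eef_pos: [0.4395, 0.092, 0.0151]
eef_rot: [0.0, 0.977, 0.212, 0.0]
wrist_force: [-2.5, 0.5, 6.9]
opening: 0.334
grasp_force: 58.6
```

Request:
drive_tool:
  plan:
    - [[0, 0, -0.02, 0], [0, 0, -0.06, 0], [0, 0, -0.12, 0], [0, 0, -0.19, 0], [0, 0, -0.26, 0], [0, 0, -0.33, 0], [0, 0, -0.39, 0], [0, 0, -0.44, 0], [0, 0, -0.47, 0], [0, 0, -0.48, 0], [0, 0, -0.48, 0], [0, 0, -0.48, 0]]

```text
time_s: 5.62
eef_pos: [0.4385, 0.0918, 0.2057]
eef_rot: [-0.0, 0.977, 0.212, -0.0]
wrist_force: [-0.2, -0.1, -1.2]
opening: 0.336
grasp_force: 59.4
```

Run:
```python
from h import *
p,d,C,o=shot("w3");R,t=pose(o);print(o["time_s"],t,o["wrist_force"],o["opening"],o["grasp_force"])
P=(cloud(d,C)-t)@R   # tool frame
m=(np.abs(P[...,0])<.03)&(np.abs(P[...,1])<.03)&(P[...,2]<.02)
Q=P[m];print(len(Q),np.histogram(Q[:,2],20))
```

```text
5.6167 [0.43850937 0.09184342 0.20571907] [-0.16389461 -0.08045471 -1.2050967 ] 0.3360984527522322 59.44100607339351
22461 (array([2190, 3684, 2038,  603,  828, 1395, 1223, 1146,  718,  815,  718,
        631, 2843,  880,  594,  541,  460,  323,  641,  190]), array([-0.10745107, -0.10130558, -0.09516008, -0.08901459, -0.0828691 ,
       -0.07672361, -0.07057812, -0.06443263, -0.05828714, -0.05214165,
       -0.04599616, -0.03985066, -0.03370517, -0.02755968, -0.02141419,
       -0.0152687 , -0.00912321, -0.00297772,  0.00316777,  0.00931327,
        0.01545876]))
```

View pics/w3.png

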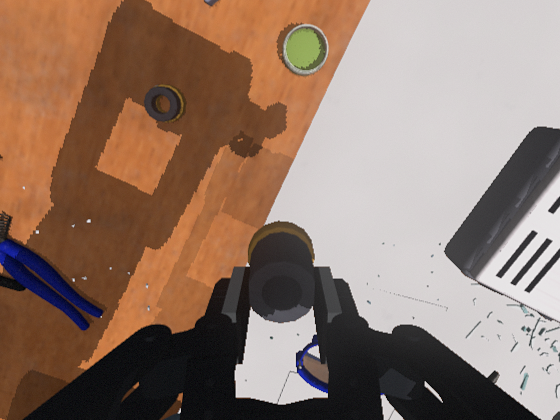

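The head is held upright between the pads. Its dark top rim is at about (282,288) and the brass foot shows at (281,240). Now I get the head's axis in the tool frame, the shaft axis from w1, and the move between them.

Run:
```python
from h import *
z=np.load("pics/w3.npz");R,t=z["R"],z["t"];i=ctrl.camera_info("wrist");T=i["T_tool_cam"];K=i["camera_matrix"]
P=cloud(z["d"],(K,T[:3,:3],T[:3,3]))
g=z["p"].astype(int).sum(2)
m=(np.abs(P[...,0])<.022)&(np.abs(P[...,1])<.0155)&(np.abs(P[...,2]+.030)<.003)
ys,xs=np.nonzero(m);Q=P[m];print("rim",len(Q),np.median(Q[:,2]),Q.min(0),Q.max(0),cv2.minEnclosingCircle(Q[:,:2].astype(np.float32)),xs.mean(),ys.min(),ys.max())
m[:]=m&(g>0);n,l,s,c=cv2.connectedComponentsWithStats(m.astype(np.uint8));print(s[1:][s[1:,4]>80],c[1:][s[1:,4]>80])
# foot: brass front edge
hsv=cv2.cvtColor(z["p"],cv2.COLOR_RGB2HSV)
f=(np.hypot(P[...,0],P[...,1])<.024)&(P[...,2]>-.005)&(P[...,2]<.02)
Q=P[f];print("foot/side",len(Q),Q.min(0),Q.max(0)); 
# cylinder fit, side points
from scipy.optimize import least_squares
s=(np.hypot(P[...,0],P[...,1])<.024)&(np.abs(P[...,1])<.013)&(P[...,2]>-.025)&(P[...,2]<.001)&(P[...,0]>0)
Q=P[s];r=least_squares(lambda x:np.hypot(Q[:,0]-x[0],Q[:,1]-x[1])-.016,[0,0],loss="soft_l1",f_scale=.001);print("sleeve axis",len(Q),r.x,np.abs(r.fun).mean())
# shaft from w1
z=np.load("pics/w1.npz");R,t=z["R"],z["t"];P1=cloud(z["d"],(K,T[:3,:3],T[:3,3]))@R.T+t
for lo,hi,rr in((.128,.135,None),(.103,.125,.006),(.092,.1,None)):
    s=(np.hypot(P1[...,0]-.527,P1[...,1]+.2)<.022)&(P1[...,2]>lo)&(P1[...,2]<hi);Q=P1[s];ys,xs=np.nonzero(s)
    print(lo,len(Q),Q.mean(0),cv2.minEnclosingCircle(Q[:,:2].astype(np.float32)),xs.mean(),ys.mean())
    if rr: r=least_squares(lambda x:np.hypot(Q[:,0]-x[0],Q[:,1]-x[1])-rr,[.527,-.2],loss="soft_l1",f_scale=.001);print(r.x,np.abs(r.fun).mean())
```

```text
rim 2526 -0.028858184225764083 [-0.01585995 -0.01542627 -0.03277638] [ 0.01598801  0.0154674  -0.02700124] ((0.0003690510056912899, -0.001014715526252985), 0.01814577542245388) 279.84679334916865 258 322
[[ 241  258   74   65 2525]] [[279.86059406 289.91524752]]
foot/side 1284 [-0.00910121 -0.01631668 -0.00499314] [0.01796253 0.01877497 0.01545876]
sleeve axis 1224 [-0.0006143   0.00135315] 0.000219535894665335
0.128 63 [ 0.52689482 -0.2001424   0.12913907] ((0.5261237621307373, -0.20030131936073303), 0.00401415815576911) 285.73015873015873 188.85714285714286
0.103 92 [ 0.53005772 -0.19809132  0.11508879] ((0.5265617370605469, -0.20036375522613525), 0.006079916376620531) 284.8804347826087 180.31521739130434
[ 0.52643646 -0.20047704] 0.00017013011369556495
0.092 789 [ 0.52874061 -0.19926344  0.09580376] ((0.5268068909645081, -0.20033469796180725), 0.01699400506913662) 285.2471482889734 176.78453738910014
```

Request:
drive_tool:
  plan:
    - [[-0.01, 0.05, -0.04, 0], [-0.02, 0.12, -0.06, 0], [-0.03, 0.2, -0.06, 0], [-0.04, 0.28, -0.06, 0], [-0.05, 0.36, -0.06, 0], [-0.06, 0.44, -0.06, 0], [-0.07, 0.52, -0.06, 0], [-0.08, 0.6, -0.06, 0], [-0.09, 0.67, -0.06, 0], [-0.1, 0.72, -0.06, 0], [-0.102, 0.745, -0.06, 0], [-0.102, 0.753, -0.06, 0]]

```text
time_s: 6.67
eef_pos: [0.5265, -0.2003, 0.2287]
eef_rot: [-0.001, 0.977, 0.211, -0.001]
wrist_force: [-0.6, -0.3, -2.0]
opening: 0.334
grasp_force: 59.6
```

Request:
drive_tool:
  plan:
    - [[0, 0, 0, 0], [0, 0, 0, 0], [0, 0, 0, 0], [0, 0, 0, 0], [0, 0, 0, 0], [0, 0, 0, 0]]

```text
time_s: 7.17
eef_pos: [0.527, -0.1985, 0.2306]
eef_rot: [0.0, 0.977, 0.213, 0.0]
wrist_force: [-0.1, -0.6, -2.3]
opening: 0.333
grasp_force: 59.6
```

```bash
cat > m.py <<'E'
from h import *;import sys
from scipy.optimize import least_squares
i=ctrl.camera_info("wrist");T=i["T_tool_cam"];K=i["camera_matrix"]
p,d,C,o=shot(sys.argv[1]);R,t=pose(o);print(o["time_s"],t,o["wrist_force"],o["opening"],o["grasp_force"],"tilt",R[:,2])
P=cloud(d,(K,T[:3,:3],T[:3,3]))
fit=lambda Q,r,x0:least_squares(lambda x:np.hypot(Q[:,0]-x[0],Q[:,1]-x[1])-r,x0,loss="soft_l1",f_scale=.001)
s=(np.hypot(P[...,0],P[...,1])<.024)&(np.abs(P[...,1])<.013)&(P[...,2]>-.025)&(P[...,2]<.001)&(P[...,0]>0)
h=fit(P[s],.016,[0,0]);print("head axis",h.x,s.sum(),np.abs(h.fun).mean())
Z=t[2]-P[...,2]
for lo,hi,r in((.103,.125,.006),(.0935,.0995,None)):
    s=(np.hypot(P[...,0],P[...,1])<.025)&(Z>lo)&(Z<hi);Q=P[s]
    if len(Q)<20: print("few",len(Q));continue
    if r: f=fit(Q,r,h.x);print("shaft",f.x,len(Q),np.abs(f.fun).mean(),"shift xy /0.4",(f.x-h.x)/.4)
    else: print("collar",cv2.minEnclosingCircle(Q[:,:2].astype(np.float32)),len(Q),Z[s].mean())
E
python3 m.py w4
```

```text
7.1667 [ 0.5269847  -0.19850781  0.23062989] [-0.13821767 -0.64887692 -2.31433068] 0.3326160009060868 59.62908879831957 tilt [ 3.43809303e-04 -1.32205002e-04 -9.99999932e-01]
head axis [-0.00060045  0.00136168] 1232 0.0002160147735578292
shaft [-0.00136523  0.00133979] 110 0.00015771043121771386 shift xy /0.4 [-1.91195943e-03 -5.47223407e-05]
collar ((-0.0010062875226140022, 0.0014308092650026083), 0.017153985798358917) 835 0.09587562520053249
```

View pics/w4.png

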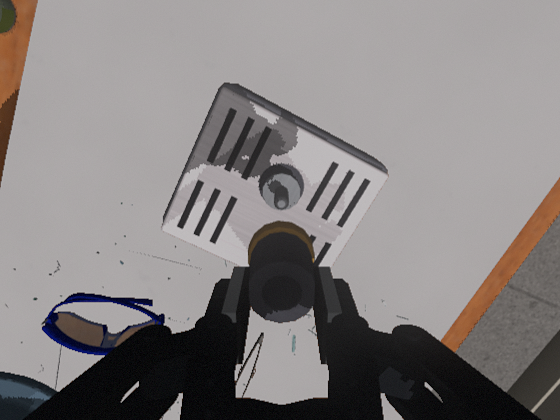

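The grinder, collar (282,187) and shaft tip (281,203) are visible just ahead of the held head, and lateral alignment is good. Only about −0.6 mm in tool x is left, so I descend until the tip is inside the bore.

Request:
drive_tool:
  plan:
    - [[-0.0015, 0, 0.02, 0], [-0.0015, 0, 0.05, 0], [-0.0015, 0, 0.08, 0], [-0.0015, 0, 0.11, 0], [-0.0015, 0, 0.14, 0], [-0.0015, 0, 0.16, 0], [-0.0015, 0, 0.18, 0], [-0.0015, 0, 0.2, 0], [-0.0015, 0, 0.215, 0], [-0.0015, 0, 0.23, 0], [-0.0015, 0, 0.24, 0], [-0.0015, 0, 0.24, 0]]

```text
time_s: 8.22
eef_pos: [0.526, -0.1992, 0.1335]
eef_rot: [-0.0, 0.977, 0.212, -0.0]
wrist_force: [0.4, 0.7, -1.6]
opening: 0.336
grasp_force: 59.6
```

Request:
drive_tool:
  plan:
    - [[0, 0, 0, 0], [0, 0, 0, 0], [0, 0, 0, 0]]

```text
time_s: 8.47
eef_pos: [0.5267, -0.1996, 0.135]
eef_rot: [0.0, 0.977, 0.212, 0.0]
wrist_force: [0.3, -0.4, -1.4]
opening: 0.334
grasp_force: 59.6
```

Request:
drive_tool:
  plan:
    - [[0, 0, 0.006, 0], [0, 0, 0.014, 0], [0, 0, 0.022, 0], [0, 0, 0.03, 0], [0, 0, 0.038, 0], [0, 0, 0.044, 0], [0, 0, 0.05, 0], [0, 0, 0.056, 0], [0, 0, 0.06, 0], [0, 0, 0.06, 0], [0, 0, 0.06, 0], [0, 0, 0.06, 0]]

```text
time_s: 9.47
eef_pos: [0.5264, -0.1994, 0.1106]
eef_rot: [0.0, 0.977, 0.212, 0.0]
wrist_force: [-0.3, 1.0, 0.8]
opening: 0.334
grasp_force: 59.8
```

Request:
drive_tool:
  plan:
    - [[0, 0, 0.002, 0], [0, 0, 0.004, 0], [0, 0, 0.006, 0], [0, 0, 0.008, 0], [0, 0, 0.01, 0], [0, 0, 0.01, 0], [0, 0, 0.01, 0], [0, 0, 0.01, 0], [0, 0, 0.01, 0]]

```text
time_s: 10.22
eef_pos: [0.5265, -0.1994, 0.1069]
eef_rot: [0.0, 0.977, 0.212, 0.0]
wrist_force: [-1.7, 2.3, 6.2]
opening: 0.335
grasp_force: 60.4
```

Request:
drive_tool:
  plan:
    - [[0, 0, 0.002, 0], [0, 0, 0.004, 0], [0, 0, 0.006, 0], [0, 0, 0.007, 0], [0, 0, 0.007, 0], [0, 0, 0.007, 0], [0, 0, 0.007, 0], [0, 0, 0.007, 0], [0, 0, 0.007, 0], [0, 0, 0.007, 0]]

```text
time_s: 11.05
eef_pos: [0.5267, -0.1994, 0.1046]
eef_rot: [0.0, 0.977, 0.212, 0.0]
wrist_force: [-3.9, 2.7, 9.9]
opening: 0.333
grasp_force: 60.8
```

Run:
```python
from h import *
L=[]
for k in range(6):
    n=("scene","top","wrist")[k%3];o=ctrl.get_obs();p,d=ctrl.camera(n);L.append(np.r_[o["eef_pos"],o["wrist_force"]])
    if k==0: a=p
    if k==2:
        w=p;i=ctrl.camera_info("wrist");T=i["T_tool_cam"];P=cloud(d,(i["camera_matrix"],T[:3,:3],T[:3,3]))
        m=(np.hypot(P[...,0],P[...,1])<.0155)&(np.abs(P[...,2]+.03)<.006);print("rim z tool",np.median(P[m][:,2]))
print(o["time_s"],np.mean(L,0).round(4),np.std(L,0).round(4))
f=lambda i,u,v,s,t:cv2.resize(i[v-s:v+s,u-t:u+t,::-1],(390,390),interpolation=cv2.INTER_CUBIC)
cv2.imwrite("pics/end.png",cv2.hconcat([f(a,316,155,50,50),f(w,282,260,110,110)]))
```

```text
rim z tool -0.02882202512636084
11.3 [ 0.5266 -0.1994  0.1046 -3.4841  3.1188  9.659 ] [0.     0.     0.     0.3887 0.5453 0.4625]
```

View pics/end.png

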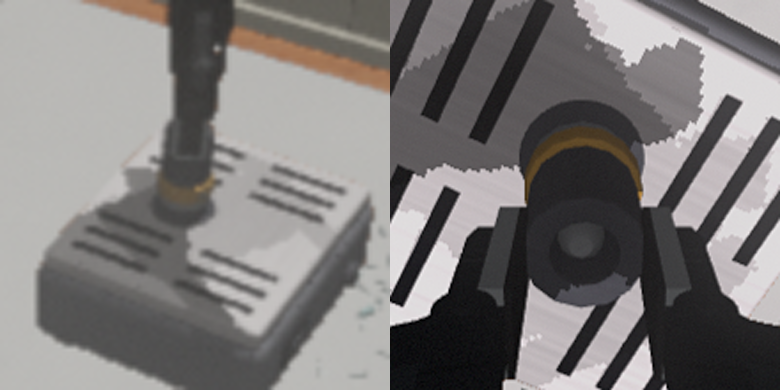

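The head sits on the collar with the shaft centred in the bore, and the load is about 11.3 N. I make a small correction to relieve the side force and reach 12 N.

Request:
drive_tool:
  plan:
    - [[0, -0.0005, 0.0005, 0], [-0.0005, -0.001, 0.001, 0], [-0.0005, -0.001, 0.001, 0], [-0.0005, -0.001, 0.001, 0], [-0.0005, -0.001, 0.001, 0], [-0.0005, -0.001, 0.001, 0]]

```text
time_s: 11.85
eef_pos: [0.5266, -0.1994, 0.1044]
eef_rot: [0.0, 0.977, 0.212, 0.001]
wrist_force: [-3.7, 2.5, 9.1]
opening: 0.333
grasp_force: 60.8
```

Run:
```python
from h import *
L=[]
for k in range(4):
    o=ctrl.get_obs();p,d=ctrl.camera("scene");L.append(np.r_[o["eef_pos"],o["wrist_force"],o["torque"]])
print(o["time_s"],np.mean(L,0).round(4),o["eef_rot"])
```

```text
12.0 [ 0.5266 -0.1994  0.1044 -3.4334  2.5364  9.3945  0.4688  0.5474  0.0159] [4.52335478e-04 9.77198061e-01 2.12328755e-01 4.95515440e-04]
```

Request:
drive_tool:
  plan:
    - [[-0.0005, -0.001, 0.0005, 0], [-0.001, -0.002, 0.001, 0], [-0.001, -0.003, 0.001, 0], [-0.001, -0.003, 0.001, 0], [-0.001, -0.003, 0.001, 0], [-0.001, -0.003, 0.001, 0]]

```text
time_s: 12.55
eef_pos: [0.5264, -0.1992, 0.1045]
eef_rot: [0.001, 0.977, 0.212, 0.001]
wrist_force: [-1.8, 0.6, 9.5]
opening: 0.331
grasp_force: 60.8
```

```bash
cat > f.py <<'E'
from h import *
L=[]
for k in range(4):
    o=ctrl.get_obs();p,d=ctrl.camera("wrist");L.append(np.r_[o["eef_pos"],o["wrist_force"],o["torque"]])
R,t=pose(o);P=cloud(d,cam("wrist",o));m=(np.hypot(*(P[...,:2]-[.5265,-.2003]).reshape(-1,2).T).reshape(d.shape)<.0165)
m1=m&(P[...,2]>.125)&(P[...,2]<.133);print("tip-ish",m1.sum(),P[m1].mean(0))
print(o["time_s"],np.mean(L,0).round(4),(R.T@np.mean(L,0)[3:6]).round(2))
E
python3 f.py
```

```text
tip-ish 1892 [ 0.52967447 -0.19937953  0.12991482]
12.7 [ 0.5264 -0.1992  0.1045 -1.9599  0.495   9.506   0.0955  0.2583 -0.0368] [-1.56 -1.23 -9.51]
```

Request:
drive_tool:
  plan:
    - [[-0.0005, -0.0005, 0.001, 0], [-0.001, -0.0005, 0.002, 0], [-0.001, -0.0005, 0.002, 0], [-0.001, -0.0005, 0.002, 0], [-0.001, -0.0005, 0.002, 0], [-0.001, -0.0005, 0.002, 0]]

```text
time_s: 13.25
eef_pos: [0.5264, -0.1993, 0.104]
eef_rot: [0.002, 0.977, 0.212, 0.002]
wrist_force: [-1.2, 1.7, 9.6]
opening: 0.337
grasp_force: 60.9
```

```bash
python3 f.py
```

```text
tip-ish 2584 [ 0.52863494 -0.19972023  0.13050643]
13.4 [ 0.5263 -0.1993  0.1039 -1.2626  1.2587  9.9147  0.1295  0.1183  0.0234] [-0.6  -1.63 -9.92]
```

```bash
python3 -c "
from h import *
print(ctrl.hand_in())"
```

```text
the job is handed in; nothing more can be done
None
```

The tall head is on the shaft, brass end down, and the gripper is still holding it pressed on the collar at about 12 N (11.6 N measured), with the collar sunk about 8 mm of its 16 mm travel; the job was handed in at 13.4 s and nothing else was touched.

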